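# Clamp down the cover of the plum stoner

## Robot

A 6-joint arm with a two-finger parallel gripper is mounted at the origin on the work surface. World frame = base frame: x ahead of the robot, y to its left, z up, the work surface at z = 0. Lengths are in m, angles in rad, forces in N, time in s.
With the tool pointing down it reaches from about 0.325 to 0.775 m from the base axis. Payload 5.5 kg.
Tool frame: the origin (TCP) lies on the centre line of the jaws, within the pads' length; the fingertips stand 19 mm ahead of it and the grasp point (between the pads) is the TCP; z points along the fingers, x is the direction in which the jaws open and shut, and the axes are right-handed (so a half turn about z gives the same grasp; the last joint's range is limited). The gripper opens to 85 mm and grips with 20 to 120 N. Pads are 22 mm wide; open, the fingers measure 114 mm over their backs; the gripper's body (76 mm by 85 mm) begins 54 mm behind the grasp point. The pads swing forward as they close: fully open they stand 13 mm farther back than shut.
Start: joints at [1.204, 0.091, 1.231, -0, 1.82, -0.057], TCP at [0.183, 0.571, 0.25] pointing down, gripper open.
Joint ranges: [-2.87, 2.87], [-0.86, 2.18], [0.17, 2.46], [-1.51, 4.65], [0.06, 2.69], [-2.65, 2.65]. Speed limits (rad/s): [2.57, 2.57, 3.01, 3.14, 3.14, 3.14].

## Interface

Orientations are given as [roll, pitch, yaw] about the fixed x, y, z axes, in that order (R = Rz(yaw) Ry(pitch) Rx(roll)).
In Python, from rig import state, capture, get_calibration, sign_off gives the robot as it stands.
- The arm moves only by the shell command python3 -m jog 'ROWS'. ROWS is JSON, a list that holds one entry, the list of rows, each a list of 7 numbers: the turn, a rotation vector about the tool's x, y, z in rad, then the shift along the tool's x, y, z in cm, then the opening, from 0 (shut) to 1 (fully open). A call has 1 to 12 rows; each row is the pose to reach, as a shift and turn from the pose commanded when the call began, along the tool's axes at that moment; what a row does not reach only later rows make up. A row lasts 1/10 s, in which the tool goes at most 50 mm and 8.59 degrees, less where a joint would pass 70% of its speed; a pose out of reach is approached as far as the arm can. A call with a gripper value outside its range is refused whole. The fingers move at their own pace and stop on an object; the grip force is fixed at half the most. Time passes only in rows, so rows that repeat a pose let the fingers close. It gives the time, the measured TCP pose, the force and the opening at its end, in the units of the state.
- state(): the state, without advancing time (a new reading comes with each control period).
- capture(name): name is "scene" or "top"; returns the picture (400x640x3 uint8, red, green, blue); there is no depth.
- get_calibration(name): a dict with "vertical_fov" (degrees; the focal length in pixels is half the picture's height over the tangent of half this angle, whatever the lens; pixels are square), "cx", "cy" (the principal point, pixels), "world_from_camera" (4x4, takes a point from camera to world coordinates). Camera axes: x right, y down, z forward; pixel columns grow to the right and rows downward; lengths in m; the calibration is good to about 2 mm. A picture is of the moment at which its call begins. get_calibration takes no time and is no camera call.
- sign_off(): hands the job in, once; it reports no verdict.
The state is a dict: "time": time; "joint_positions": joint angles; "joint_vel": joint speeds; "joint_efforts": joint torques, N m; "eef_pos": TCP position; "orientation": TCP orientation; "ft_force": force on the tool from outside, world axes, zero at the start; "moment": the same for the moment, N m; "width": finger opening in m.
Only numpy, scipy, OpenCV 4.12 (cv2) and the standard library are available. Lean on these libraries where they do the work, as an engineer would, in place of code of your own. Each camera call takes 0.05 s, during which the arm holds its last target. There are 200 camera calls.

## Task

The cover of the plum stoner is lying loose: turn its three captive clamping levers clockwise until each is tight against its end stop. Tighten the middle one fully first, before bringing either outer one far round, so that the cover seats flat; then do the two outer ones in either order. Leave the stone bowl and the glass jars standing where they are.

Things in the scene. Friction and masses are not known exactly. Their poses are not given: they have to be found in the camera images.
- stoner: plum stoner, fixed: white housing 160 x 400 mm (x, y), flat steel cover on top at 92 mm above the table. Origin: centre of its underside; x to the back (plum tray to 176 mm behind, rim 107 mm high), y to its left end (crank, below 60 mm, out to 290 mm), z up. On the cover only three identical levers, in a row through the origin: left y = +130 mm, middle 0, right -130 mm
- hub_mid (a point): the point on the vertical turning axis of the middle clamping lever, 28 mm above the cover. Steel hub 30 mm across, its top 30 mm above the cover (screw head to 36 mm); the flat steel arm, 13 mm wide, lies 13 to 24 mm above the cover; point axes as the stoner's
- grip_mid (a point): the middle of the upright black handle post of the middle lever (post 18 mm in diameter, 34 mm tall, from 12 to 46 mm above the cover), 48 mm out from the turning axis, 28 mm above the cover plate
- lever_mid (a joint): turn of the middle lever in rad, clockwise seen from above: 0 fully loose, 1.80 against its tight end stop. It stays where it is left; dry friction about 0.12 N m (2.5 N at the post). At 0.90 the lever points straight to the stoner's -x; at lower values it slants towards the stoner's -y, at higher values towards its +y
- hub_left (a point): the point on the vertical turning axis of the left clamping lever, 28 mm above the cover. Steel hub 30 mm across, its top 30 mm above the cover (screw head to 36 mm); the flat steel arm, 13 mm wide, lies 13 to 24 mm above the cover; point axes as the stoner's
- grip_left (a point): the middle of the upright black handle post of the left lever (post 18 mm in diameter, 34 mm tall, from 12 to 46 mm above the cover), 48 mm out from the turning axis, 28 mm above the cover plate
- lever_left (a joint): turn of the left lever in rad, clockwise seen from above: 0 fully loose, 1.80 against its tight end stop. It stays where it is left; dry friction about 0.12 N m (2.5 N at the post). At 0.90 the lever points straight to the stoner's -x; at lower values it slants towards the stoner's -y, at higher values towards its +y
- hub_right (a point): the point on the vertical turning axis of the right clamping lever, 28 mm above the cover. Steel hub 30 mm across, its top 30 mm above the cover (screw head to 36 mm); the flat steel arm, 13 mm wide, lies 13 to 24 mm above the cover; point axes as the stoner's
- grip_right (a point): the middle of the upright black handle post of the right lever (post 18 mm in diameter, 34 mm tall, from 12 to 46 mm above the cover), 48 mm out from the turning axis, 28 mm above the cover plate
- lever_right (a joint): turn of the right lever in rad, clockwise seen from above: 0 fully loose, 1.80 against its tight end stop. It stays where it is left; dry friction about 0.12 N m (2.5 N at the post). At 0.90 the lever points straight to the stoner's -x; at lower values it slants towards the stoner's -y, at higher values towards its +y
- bowl: steel stone bowl, 104 mm across and 50 mm tall, loose on the table in front of the stoner's middle; origin at the centre of its underside
- jar: glass jar with a white lid, 68 mm across, 95 mm tall, loose on the table in front of the stoner's right end; origin at the centre of its underside
- jar_far: glass jar with a white lid, 68 mm across, 110 mm tall, loose on the table off to the right; origin at the centre of its underside

How it is judged:
By the outcome, as a careful person would: the job done as asked, in the order asked, and still so for the second after the job is handed in, with the robot touching nothing.
It also fails if it takes over 64 s, if anything falls off the work surface, if the arm or the gripper's body presses on something with over 40 N, if the wrist force passes 120 N, or if a joint passes its speed limit or range.

## Working session

There is one attempt and no reset: what is moved stays moved. The work goes in short steps, Python scripts to look and compute and a shell command to move; the robot and the scene stay as the last step left them, time stands still between calls to the robot, and variables do not carry over. Pictures are saved under pics/ and viewed, about 8 in all and at most 12, crops included, and the job is handed in when it is done.

```bash
mkdir -p pics; ls; python3 - <<'E'
from rig import *
import cv2
for n in("scene","top"):
    c=get_calibration(n);print(n,c)
    cv2.imwrite(f"pics/{n}0.png",capture(n)[:,:,::-1])
s=state();print(s)
E
```

```text
pics
scene {'vertical_fov': 47.28570500030578, 'cx': 326.2816261885824, 'cy': 204.68849831182388, 'world_from_camera': array([[-0.61977766,  0.64276458, -0.45025476,  1.06324948],
       [ 0.78474857,  0.50268171, -0.36260279,  0.31475826],
       [-0.0067334 , -0.57806988, -0.81595948,  1.14479487],
       [ 0.        ,  0.        ,  0.        ,  1.        ]])}
top {'vertical_fov': 55.69818986770663, 'cx': 320.6493690541258, 'cy': 201.23528956730857, 'world_from_camera': array([[-0.01906656, -0.98534717,  0.16949168,  0.33335645],
       [-0.99980489,  0.01791499, -0.00832113, -0.12951671],
       [ 0.00516276, -0.16961726, -0.98549649,  1.07866441],
       [ 0.        ,  0.        ,  0.        ,  1.        ]])}
{'time': 0.1, 'joint_positions': array([ 1.20426804e+00,  9.18064433e-02,  1.23182121e+00, -7.67592771e-06,
        1.81984107e+00, -5.67017540e-02]), 'joint_vel': array([ 3.53262718e-04, -1.86632345e-03, -2.66401602e-03, -4.79799803e-04,
        6.24168290e-04, -7.09082248e-05]), 'joint_efforts': array([ 1.96429442e-03, -4.60212207e+01, -4.19220364e+01, -1.14631557e-04,
        1.06768464e-02,  1.07039983e-05]), 'eef_pos': array([0.18285275, 0.5712003 , 0.24921876]), 'orientation': array([-3.14149376e+00,  1.87347224e-03,  1.26096800e+00]), 'ft_force': array([ 0.14837213, -0.56227933,  0.86246067]), 'moment': array([ 0.02153018,  0.01244952, -0.02593905]), 'width': 0.08551540636559021}
```

View pics/scene0.png

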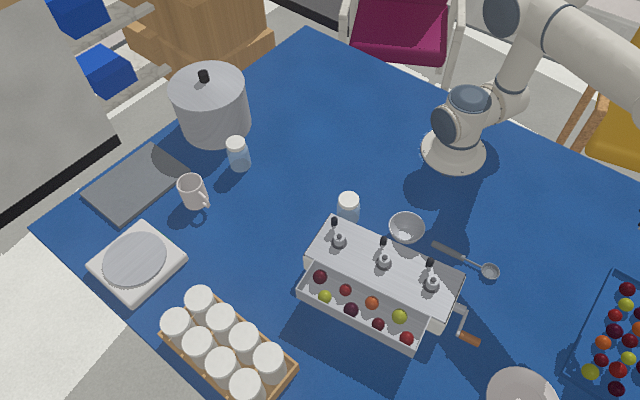

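View pics/top0.png

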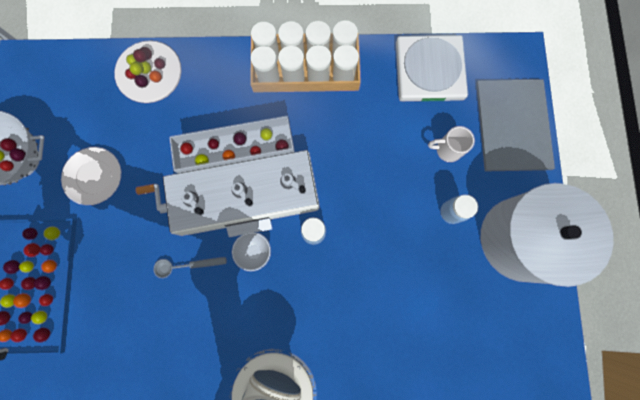

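The scene view shows the stoner at about (380,280) with its three levers and the bowl at (406,228). In the top view the hubs are near (190,198), (239,189) and (288,180), with the bowl at (251,251) and the jar at (313,231). I'll enlarge both.

```bash
python3 - <<'E'
import cv2
a=cv2.imread("pics/top0.png")[145:265,150:335];cv2.imwrite("pics/topc.png",cv2.resize(a,None,fx=4.3,fy=4.3,interpolation=cv2.INTER_CUBIC)[:, :800])
a=cv2.imread("pics/scene0.png")[185:305,305:475];cv2.imwrite("pics/scenec.png",cv2.resize(a,None,fx=4.5,fy=4.5,interpolation=cv2.INTER_CUBIC))
E
```

```text
(no output)
```

View pics/topc.png

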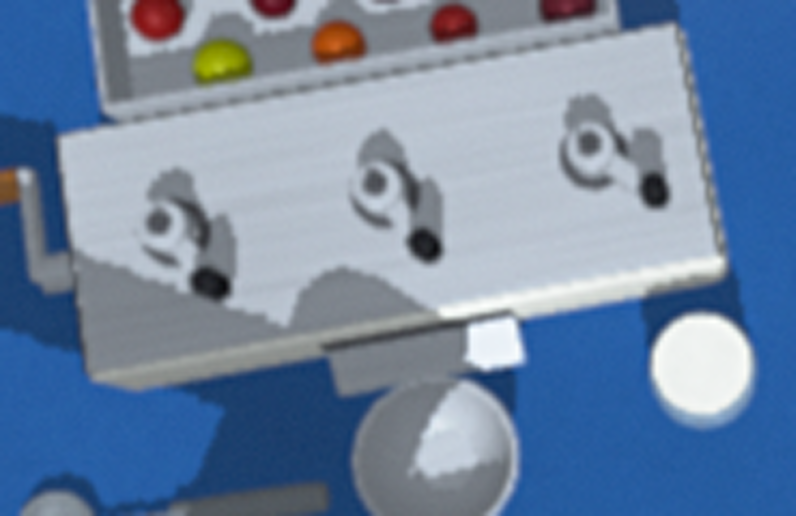

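View pics/scenec.png

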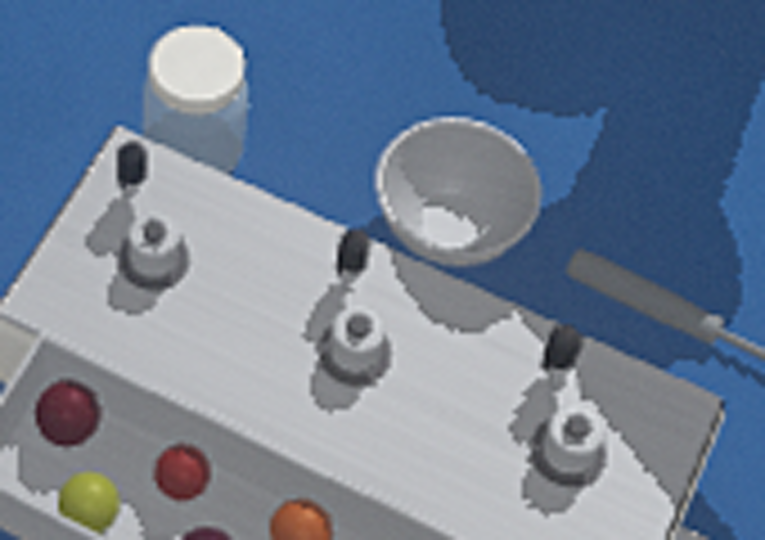

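Crop readings. Top: screw heads at (158,224), (377,184) and (589,146), post tops at (213,285), (427,247) and (655,190), bowl (435,458), jar lid (702,365). Scene: screw heads left to right at (577,428), (359,325) and (155,231), post tops at (566,338), (354,243) and (132,155).

```bash
cat > h.py <<'E'
import numpy as np
from rig import get_calibration
def px2w(n,u,v,z):
    c=get_calibration(n);f=200/np.tan(np.radians(c["vertical_fov"]/2));T=c["world_from_camera"]
    d=T[:3,:3]@np.array([(u-c["cx"])/f,(v-c["cy"])/f,1]);o=T[:3,3]
    return o+d*(z-o[2])/d[2]
def crop(n,x,y,s,x0,y0,z): return px2w(n,x0+(x+.5)/s-.5,y0+(y+.5)/s-.5,z)
E
python3 - <<'E'
from h import *
np.set_printoptions(precision=4,suppress=True)
T=lambda x,y,z:crop("top",x,y,4.3,150,145,z)
S=lambda x,y,z:crop("scene",x,y,4.5,305,185,z)
th=[T(*p,.128) for p in((158,224),(377,184),(589,146))]; tp=[T(*p,.138) for p in((213,285),(427,247),(655,190))]
sh=[S(*p,.128) for p in((577,428),(359,325),(155,231))]; sp=[S(*p,.138) for p in((566,338),(354,243),(132,155))]
for l,a,b,c,d in zip(("L","M","R"),th,sh,tp,sp): print(l,a[:2],b[:2],"post",c[:2],d[:2])
H=(np.array(th)+sh)/2;P=(np.array(tp)+sp)/2
ax=H[0]-H[2];yaw=np.arctan2(-ax[0],ax[1]);print("len",np.linalg.norm(ax),"yaw",yaw,[np.arctan2(-(h[0]-h[2])[0],(h[0]-h[2])[1]) for h in(th,sh)],"mid",H.mean(0))
for h,p in zip(H,P):
    d=(p-h)[:2];print("arm",np.linalg.norm(d),"q",0.9-(((np.arctan2(d[1],d[0])-yaw-np.pi+np.pi)%(2*np.pi))-np.pi))
print("bowl",T(435,458,.05),"jar",T(702,365,.095))
E
```

```text
L [0.5148 0.2045] [0.5181 0.2067] post [0.4761 0.1675] [0.4798 0.1749]
M [0.5367 0.0753] [0.5384 0.0782] post [0.4963 0.0432] [0.5013 0.0485]
R [ 0.5576 -0.051 ] [ 0.5599 -0.0492] post [ 0.528  -0.0906] [ 0.5317 -0.0879]
len 0.25914060166256053 yaw 0.16408140633073046 [np.float64(0.16615507771082152), np.float64(0.16200896103695286)] mid [0.5376 0.0774 0.128 ]
arm 0.05156728021430633 q 0.3347973674444825
arm 0.049509630630339405 q 0.39061338392907496
arm 0.04867546327792614 q 0.12926327999771614
bowl [0.3773 0.0526 0.05  ] jar [ 0.4283 -0.1162  0.095 ]
```

Hub spacing comes out at 259 mm (260 given) and the arms at 49–52 mm (48 given), so the measurements hold. Levers are at about L 0.33, M 0.39 and R 0.13 rad. The plan is to grip each post tangentially and swing the gripper round the hub.

```bash
cat >> h.py <<'E'
from rig import state
from scipy.spatial.transform import Rotation as Ro
YS=0.164; HUB=dict(L=np.array([.5164,.2056]),M=np.array([.5376,.0769]),R=np.array([.5589,-.0502]))
def post(k,q):
    a=YS+np.pi+.9-q; return HUB[k]+.048*np.array([np.cos(a),np.sin(a)]),a-np.pi/2
def row(k,q,z,flip=0,prev=None):
    """row values to reach the post k at q, from the present pose"""
    p,yaw=post(k,q); yaw-=np.pi*flip; s=state()
    R=Ro.from_euler("xyz",s["orientation"]).as_matrix()
    t=np.r_[p,z]-s["eef_pos"]; y0=s["orientation"][2]
    dz=-((yaw-y0+np.pi)%(2*np.pi)-np.pi)
    return np.round(np.r_[dz,100*R.T@t],3), np.round([yaw,s["joint_positions"][5]+dz],2)
E
python3 - <<'E'
from h import *
print(row("M",.39,.2),row("M",.39,.122))
E
```

```text
(array([ -0.984, -40.248,  46.199,   4.993]), array([ 2.24, -1.04])) (array([ -0.984, -40.233,  46.199,  12.793]), array([ 2.24, -1.04]))
```

```bash
python3 -m jog '[[[0,0,-0.98,-40.2,46.2,3.5,1],[0,0,-0.98,-40.2,46.2,3.5,1],[0,0,-0.98,-40.2,46.2,3.5,1],[0,0,-0.98,-40.2,46.2,3.5,1],[0,0,-0.98,-40.2,46.2,3.5,1],[0,0,-0.98,-40.2,46.2,3.5,1],[0,0,-0.98,-40.2,46.2,3.5,1],[0,0,-0.98,-40.2,46.2,3.5,1],[0,0,-0.98,-40.2,46.2,3.5,1],[0,0,-0.98,-40.2,46.2,3.5,1],[0,0,-0.98,-40.2,46.2,3.5,1],[0,0,-0.98,-40.2,46.2,3.5,1]]]'; python3 -c '
from h import *
print(row("M",.39,.122))'
```

```text
time: 1.3
eef_pos: [0.48, 0.0805, 0.2172]
orientation: [-3.142, -0.0, 2.241]
ft_force: [1.6, 0.4, 1.1]
width: 0.0856
(array([-4.000e-03, -3.884e+00, -5.070e-01,  9.520e+00]), array([ 2.24, -2.15]))
```

```bash
python3 -m jog '[[[0,0,0,-3.2,-0.4,2,1],[0,0,0,-3.2,-0.4,2,1],[0,0,0,-3.2,-0.4,2,1],[0,0,0,-3.2,-0.4,2,1]]]'; python3 -c '
from h import *
print(row("M",.39,.122))
import cv2
from rig import capture
a=capture("scene")[100:340,290:540,::-1];cv2.imwrite("pics/s1.png",cv2.resize(a,None,fx=2.4,fy=2.4))'
```

```text
time: 1.7
eef_pos: [0.496, 0.0557, 0.1981]
orientation: [3.141, -0.0, 2.242]
ft_force: [0.4, 0.5, 0.7]
width: 0.0857
(array([-3.000e-03, -9.420e-01, -2.290e-01,  7.612e+00]), array([ 2.24, -2.2 ]))
```

View pics/s1.png

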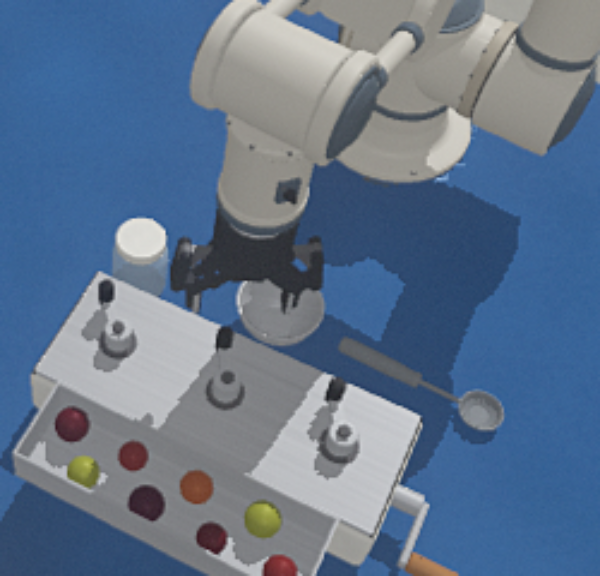

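The view shows the open fingers at (195,300) and (287,300) straddling the middle post at (225,335), clear of the jar and bowl. Descending.

```bash
python3 -m jog '[[[0,0,0,-0.9,-0.2,3,1],[0,0,0,-0.9,-0.2,5,1],[0,0,0,-0.9,-0.2,6.5,1],[0,0,0,-0.9,-0.2,7.4,1],[0,0,0,-0.9,-0.2,7.4,1],[0,0,0,-0.9,-0.2,7.4,1]]]'; python3 -c '
from h import *
print(row("M",.39,.122))'
```

```text
time: 2.35
eef_pos: [0.5005, 0.047, 0.1246]
orientation: [3.141, 0.001, 2.242]
ft_force: [-0.4, 0.3, -0.2]
width: 0.0852
(array([-0.003,  0.023, -0.038,  0.263]), array([ 2.24, -2.22]))
```

```bash
python3 -m jog '[[[0,0,0,0,0,0.2,0],[0,0,0,0,0,0.2,0],[0,0,0,0,0,0.2,0],[0,0,0,0,0,0.2,0],[0,0,0,0,0,0.2,0],[0,0,0,0,0,0.2,0],[0,0,0,0,0,0.2,0],[0,0,0,0,0,0.2,0]]]'; python3 -c '
from h import *
for q in (.55,.7,.85,1,1.15,1.3,1.45,1.6,1.75,1.83): print(q,row("M",q,.122)[0])'
```

```text
time: 3.15
eef_pos: [0.5003, 0.0466, 0.122]
orientation: [3.141, 0.0, 2.241]
ft_force: [-1.8, 1.5, 3.9]
width: 0.0166
0.55 [ 0.156  0.8    0.064 -0.002]
0.7 [ 0.306  1.5    0.229 -0.002]
0.85 [ 4.560e-01  2.168e+00  4.960e-01 -2.000e-03]
1 [ 6.060e-01  2.788e+00  8.610e-01 -2.000e-03]
1.15 [ 7.560e-01  3.347e+00  1.314e+00 -2.000e-03]
1.3 [ 9.060e-01  3.832e+00  1.845e+00 -2.000e-03]
1.45 [ 1.056e+00  4.232e+00  2.443e+00 -2.000e-03]
1.6 [ 1.206e+00  4.538e+00  3.094e+00 -2.000e-03]
1.75 [ 1.356e+00  4.743e+00  3.783e+00 -2.000e-03]
1.83 [ 1.436e+00  4.810e+00  4.161e+00 -2.000e-03]
```

Gripped, width 16.6 mm. Swinging the lever most of the way.

```bash
python3 -m jog '[[[0,0,0.15,0.8,0.06,0,0],[0,0,0.3,1.5,0.23,0,0],[0,0,0.45,2.17,0.5,0,0],[0,0,0.6,2.79,0.86,0,0],[0,0,0.75,3.35,1.31,0,0],[0,0,0.9,3.83,1.85,0,0],[0,0,1.05,4.23,2.44,0,0],[0,0,1.2,4.54,3.09,0,0],[0,0,1.2,4.54,3.09,0,0],[0,0,1.2,4.54,3.09,0,0]]]'; python3 -c '
from h import *
s=state();print(s["moment"],np.linalg.norm(s["eef_pos"][:2]-HUB["M"]))
for q in (1.6,1.7,1.8,1.83,1.86,1.9): print(q,row("M",q,.122)[0])'
```

```text
time: 4.15
eef_pos: [0.496, 0.1015, 0.122]
orientation: [-3.141, -0.0, 1.046]
ft_force: [-4.0, 0.6, 5.1]
width: 0.0164
[ 0.1002905   0.57744051 -0.1852352 ] 0.04828016760562281
1.6 [ 0.011  0.008  0.028 -0.005]
1.7 [ 0.111  0.487  0.057 -0.005]
1.8 [ 0.211  0.96   0.134 -0.005]
1.83 [ 0.241  1.101  0.166 -0.005]
1.86 [ 0.271  1.24   0.203 -0.005]
1.9 [ 0.311  1.424  0.258 -0.005]
```

```bash
python3 -m jog '[[[0,0,0.11,0.49,0.06,0,0],[0,0,0.19,0.87,0.11,0,0],[0,0,0.24,1.1,0.17,0,0],[0,0,0.24,1.1,0.17,0,0],[0,0,0.24,1.1,0.17,0,0]]]'; python3 -c '
from h import *
s=state();print(s["moment"])
for q in (1.8,1.83,1.86,1.9): print(q,row("M",q,.122)[0])'
```

```text
time: 4.65
eef_pos: [0.5021, 0.1096, 0.1219]
orientation: [-3.14, 0.002, 0.806]
ft_force: [-8.2, -2.1, 7.7]
width: 0.0162
[-0.28738504  1.29265676  0.35478467]
1.8 [-0.029 -0.041  0.032 -0.006]
1.83 [ 0.001  0.103  0.03  -0.007]
1.86 [ 0.031  0.247  0.033 -0.007]
1.9 [ 0.071  0.439  0.043 -0.007]
```

```bash
python3 -m jog '[[[0,0,0.03,0.2,0,0,0],[0,0,0.05,0.3,0.01,0,0],[0,0,0.05,0.3,0.01,0,0],[0,0,0.05,0.3,0.01,0,0]]]'; python3 -c '
from h import *
s=state();print(s["moment"])
for q in (1.8,1.83,1.86,1.9): print(q,row("M",q,.122)[0])'
```

```text
time: 5.05
eef_pos: [0.5026, 0.1096, 0.1218]
orientation: [-3.14, 0.009, 0.755]
ft_force: [-17.1, -9.6, 11.6]
width: 0.0163
[-1.47367375  2.42643353  0.27731998]
1.8 [-0.08  -0.071 -0.007 -0.015]
1.83 [-0.05   0.072 -0.016 -0.016]
1.86 [-0.02   0.216 -0.022 -0.017]
1.9 [ 0.02   0.408 -0.022 -0.019]
```

The post has stopped (0.5 mm of travel for a 3 mm command, about 20 N), so it is against its end stop. Releasing and rising.

```bash
python3 -m jog '[[[0,0,0,0,0,0,1],[0,0,0,0,0,0,1],[0,0,0,0,0,0,1],[0,0,0,0,0,0,1],[0,0,0,0,0,0,1],[0,0,0,0,0,-2,1],[0,0,0,0,0,-5,1],[0,0,0,0,0,-7,1],[0,0,0,0,0,-7,1]]]'; python3 -c '
from h import *
print(row("L",.335,.19),post("L",.335))'
```

```text
time: 5.95
eef_pos: [0.5069, 0.1124, 0.1954]
orientation: [3.138, -0.005, 0.752]
ft_force: [-0.0, 0.4, -0.1]
width: 0.0853
(array([-1.548,  2.256, -6.265,  0.533]), array([ 2.3 , -2.15])) (array([0.48059964, 0.17362604]), 2.2997963267948967)
```

```bash
python3 -m jog '[[[0,0,-1.55,2.25,-6.27,0,1],[0,0,-1.55,2.25,-6.27,0,1],[0,0,-1.55,2.25,-6.27,0,1],[0,0,-1.55,2.25,-6.27,0,1],[0,0,-1.55,2.25,-6.27,0,1],[0,0,-1.55,2.25,-6.27,0,1],[0,0,-1.55,2.25,-6.27,0,1],[0,0,-1.55,2.25,-6.27,0,1],[0,0,-1.55,2.25,-6.27,0,1],[0,0,-1.55,2.25,-6.27,0,1],[0,0,-1.55,2.25,-6.27,0,1],[0,0,-1.55,2.25,-6.27,0,1]]]'; python3 -m jog '[[[0,0,0,0,0,0,1],[0,0,0,0,0,0,1]]]'; python3 -c '
from h import *
print(row("L",.335,.122))
import cv2
from rig import capture
a=capture("scene")[150:330,290:500,::-1];cv2.imwrite("pics/s2.png",cv2.resize(a,None,fx=3.3,fy=3.3,interpolation=2))'
```

```text
time: 7.15
eef_pos: [0.4788, 0.1733, 0.1902]
orientation: [-3.14, -0.001, 2.302]
ft_force: [-0.6, -0.3, -0.5]
width: 0.0857
time: 7.35
eef_pos: [0.479, 0.1733, 0.1911]
orientation: [-3.141, -0.0, 2.3]
ft_force: [-0.5, 0.4, 0.1]
width: 0.0852
(array([ 0.   , -0.087,  0.147,  6.907]), array([ 2.3 , -2.02]))
```

View pics/s2.png

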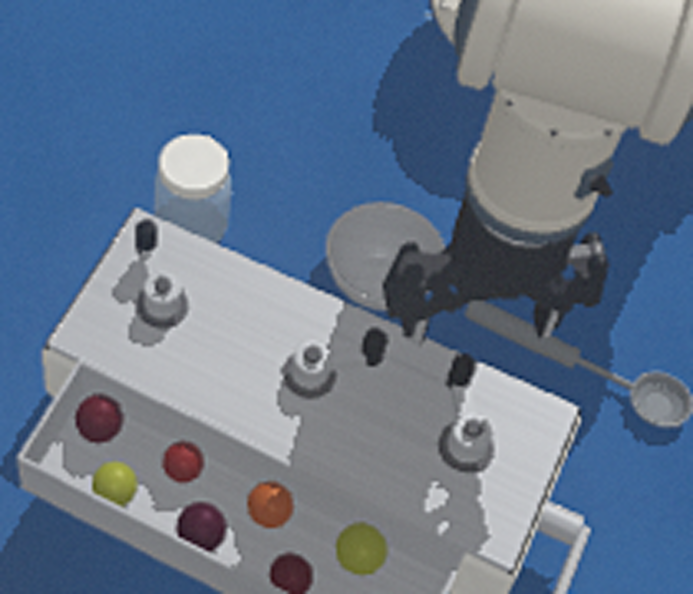

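The middle post is now at (374,340), swung to the left, with the outer levers unmoved. It is close to the left post, so I'll descend with the fingers half open.

```bash
python3 -m jog '[[[0,0,0,-0.1,0.15,0,0.5],[0,0,0,-0.1,0.15,0,0.5],[0,0,0,-0.1,0.15,0,0.5],[0,0,0,-0.1,0.15,2.5,0.5],[0,0,0,-0.1,0.15,4.5,0.5],[0,0,0,-0.1,0.15,6,0.5],[0,0,0,-0.1,0.15,6.9,0.5],[0,0,0,-0.1,0.15,6.9,0.5],[0,0,0,-0.1,0.15,6.9,0.5]]]'; python3 -c '
from h import *
print(row("L",.335,.122))'
```

```text
time: 8.3
eef_pos: [0.4812, 0.1737, 0.1233]
orientation: [3.141, 0.0, 2.301]
ft_force: [-0.1, -0.9, -0.2]
width: 0.0423
(array([ 0.001,  0.035, -0.044,  0.131]), array([ 2.3 , -2.02]))
```

```bash
python3 -m jog '[[[0,0,0,0,0,0.1,0],[0,0,0,0,0,0.1,0],[0,0,0,0,0,0.1,0],[0,0,0,0,0,0.1,0],[0,0,0,0,0,0.1,0],[0,0,0,0,0,0.1,0]]]'; python3 -c '
from h import *
for q in (.5,.65,.8,.95,1.1,1.25,1.4,1.55,1.7): print(q,row("L",q,.122)[0])'
```

```text
time: 8.9
eef_pos: [0.4812, 0.1738, 0.1227]
orientation: [3.14, 0.001, 2.301]
ft_force: [-1.8, 0.9, 5.2]
width: 0.0162
0.5 [0.166 0.818 0.008 0.073]
0.65 [0.316 1.516 0.18  0.073]
0.8 [0.466 2.181 0.455 0.073]
0.95 [0.616 2.797 0.825 0.074]
1.1 [0.766 3.352 1.284 0.074]
1.25 [0.916 3.831 1.82  0.075]
1.4 [1.066 4.225 2.422 0.075]
1.55 [1.216 4.524 3.076 0.076]
1.7 [1.366 4.723 3.767 0.077]
```

```bash
python3 -m jog '[[[0,0,0.15,0.8,0.01,0,0],[0,0,0.3,1.5,0.18,0,0],[0,0,0.45,2.15,0.45,0,0],[0,0,0.6,2.78,0.82,0,0],[0,0,0.75,3.33,1.28,0,0],[0,0,0.9,3.82,1.82,0,0],[0,0,1.05,4.21,2.42,0,0],[0,0,1.2,4.52,3.07,0,0],[0,0,1.35,4.71,3.76,0,0],[0,0,1.35,4.71,3.76,0,0],[0,0,1.35,4.71,3.76,0,0]]]'; python3 -c '
from h import *
s=state();print(s["moment"])
for q in (1.7,1.8,1.83,1.86,1.9): print(q,row("L",q,.122)[0])'
```

```text
time: 10.0
eef_pos: [0.4782, 0.2332, 0.1227]
orientation: [3.139, -0.0, 0.95]
ft_force: [-0.2, -2.6, 6.1]
width: 0.0168
[-0.46584022  0.10842733 -0.26840226]
1.7 [ 0.015  0.051 -0.091  0.073]
1.8 [ 0.115  0.529 -0.06   0.073]
1.83 [ 0.145  0.672 -0.041  0.073]
1.86 [ 0.175  0.814 -0.018  0.073]
1.9 [0.215 1.003 0.019 0.073]
```

```bash
python3 -m jog '[[[0,0,0.1,0.5,0.0,0,0],[0,0,0.14,0.7,0,0,0],[0,0,0.16,0.9,0.02,0,0],[0,0,0.16,0.9,0.02,0,0],[0,0,0.16,0.9,0.02,0,0]]]'; python3 -c '
from h import *
s=state();print(s["moment"])
for q in (1.8,1.83,1.86,1.9): print(q,row("L",q,.122)[0])'
```

```text
time: 10.5
eef_pos: [0.4817, 0.2369, 0.1226]
orientation: [3.138, 0.009, 0.788]
ft_force: [-11.6, -17.2, 11.8]
width: 0.0169
[-2.55394607  1.60071664 -0.00923048]
1.8 [-0.046  0.01  -0.128  0.058]
1.83 [-0.016  0.154 -0.133  0.056]
1.86 [ 0.014  0.298 -0.133  0.055]
1.9 [ 0.054  0.489 -0.127  0.053]
```

At the stop (q about 1.80, about 20 N). Release, rise, then go to the right lever using the flipped yaw branch to stay within the joint-6 range.

```bash
python3 -m jog '[[[0,0,0,0,0,0,0.6],[0,0,0,0,0,0,0.6],[0,0,0,0,0,0,0.6],[0,0,0,0,0,0,0.6],[0,0,0,0,0,-2,0.6],[0,0,0,0,0,-5,0.6],[0,0,0,0,0,-7,0.6],[0,0,0,0,0,-7,0.6],[0,0,0,0,0,-7,0.6]]]'; python3 -c '
from h import *
print(row("R",.13,.19,1),post("R",.13),state()["joint_positions"])'
```

```text
time: 11.4
eef_pos: [0.483, 0.2412, 0.1914]
orientation: [3.141, -0.0, 0.791]
ft_force: [-0.6, 0.4, -0.7]
width: 0.0514
(array([  1.428, -20.137,  26.565,   0.132]), array([-0.64,  1.04])) (array([ 0.53035811, -0.08879223]), 2.5047963267948967) [ 4.00070752e-01 -7.52389534e-02  1.50189705e+00  4.49882200e-05
  1.71448339e+00 -3.91190433e-01]
```

```bash
python3 -m jog '[[[0,0,1.43,-20.1,26.6,0,0.6],[0,0,1.43,-20.1,26.6,0,0.6],[0,0,1.43,-20.1,26.6,0,0.6],[0,0,1.43,-20.1,26.6,0,0.6],[0,0,1.43,-20.1,26.6,0,0.6],[0,0,1.43,-20.1,26.6,0,0.6],[0,0,1.43,-20.1,26.6,0,0.6],[0,0,1.43,-20.1,26.6,0,0.6],[0,0,1.43,-20.1,26.6,0,0.6],[0,0,1.43,-20.1,26.6,0,0.6],[0,0,1.43,-20.1,26.6,0,0.6],[0,0,1.43,-20.1,26.6,0,0.6]]]'; python3 -m jog '[[[0,0,0,0,0,0,0.6],[0,0,0,0,0,0,0.6]]]'; python3 -c '
from h import *
print(row("R",.13,.122,1))
import cv2
from rig import capture
a=capture("scene")[150:330,290:500,::-1];cv2.imwrite("pics/s3.png",cv2.resize(a,None,fx=3.3,fy=3.3,interpolation=2))'
```

```text
time: 12.6
eef_pos: [0.5303, -0.0888, 0.1901]
orientation: [3.141, 0.002, -0.637]
ft_force: [0.9, 0.1, 0.3]
width: 0.0514
time: 12.8
eef_pos: [0.5306, -0.0888, 0.1913]
orientation: [3.141, 0.0, -0.638]
ft_force: [0.3, -0.9, -0.7]
width: 0.0514
(array([-1.000e-03, -2.000e-02,  1.000e-02,  6.932e+00]), array([-0.64,  0.41]))
```

View pics/s3.png

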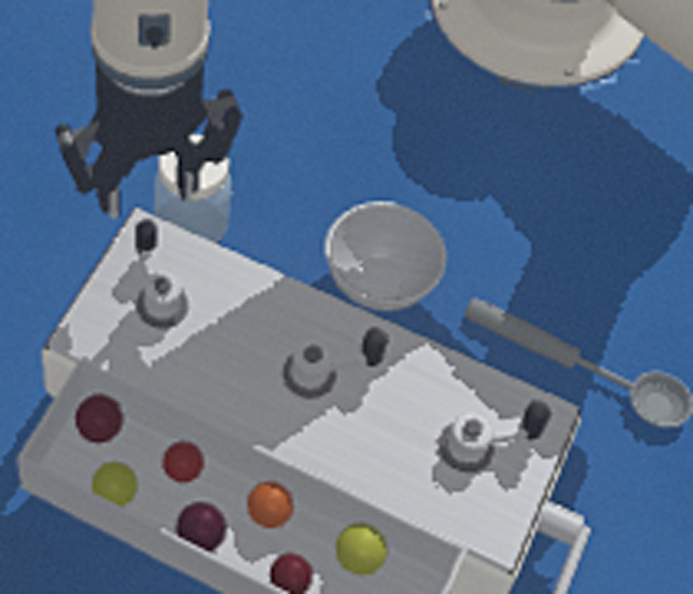

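Middle post at (374,340), left post at (537,413), both rotated alike. The right post at (147,232) lies between the fingers. Bowl and jar haven't moved.

```bash
python3 -m jog '[[[0,0,0,0,0,2.5,0.6],[0,0,0,0,0,4.5,0.6],[0,0,0,0,0,6,0.6],[0,0,0,0,0,6.9,0.6],[0,0,0,0,0,6.9,0.6],[0,0,0,0,0,6.9,0],[0,0,0,0,0,6.9,0],[0,0,0,0,0,6.9,0],[0,0,0,0,0,6.9,0],[0,0,0,0,0,6.9,0],[0,0,0,0,0,6.9,0]]]'; python3 -c '
from h import *
for q in (.3,.45,.6,.75,.9,1.05,1.2,1.35,1.5,1.65,1.7): print(q,row("R",q,.122,1)[0])'
```

```text
time: 13.95
eef_pos: [0.5313, -0.0892, 0.124]
orientation: [-3.141, -0.002, -0.639]
ft_force: [-0.4, 0.5, 5.9]
width: 0.0165
0.3 [ 0.168 -0.911 -0.044  0.203]
0.45 [ 0.318 -1.609 -0.217  0.202]
0.6 [ 0.468 -2.274 -0.492  0.2  ]
0.75 [ 0.618 -2.89  -0.864  0.199]
0.9 [ 0.768 -3.443 -1.323  0.198]
1.05 [ 0.918 -3.922 -1.86   0.198]
1.2 [ 1.068 -4.315 -2.463  0.197]
1.35 [ 1.218 -4.613 -3.117  0.197]
1.5 [ 1.368 -4.811 -3.809  0.198]
1.65 [ 1.518 -4.903 -4.522  0.198]
1.7 [ 1.568 -4.909 -4.762  0.198]
```

```bash
python3 -m jog '[[[0,0,0.14,-0.85,-0.04,0,0],[0,0,0.29,-1.55,-0.2,0,0],[0,0,0.44,-2.2,-0.47,0,0],[0,0,0.59,-2.83,-0.84,0,0],[0,0,0.74,-3.4,-1.29,0,0],[0,0,0.89,-3.88,-1.83,0,0],[0,0,1.04,-4.29,-2.43,0,0],[0,0,1.19,-4.6,-3.09,0,0],[0,0,1.34,-4.8,-3.78,0,0],[0,0,1.49,-4.9,-4.5,0,0],[0,0,1.49,-4.9,-4.5,0,0],[0,0,1.49,-4.9,-4.5,0,0]]]'; python3 -c '
from h import *
s=state();print(s["moment"])
for q in (1.7,1.8,1.83,1.86,1.9): print(q,row("R",q,.122,1)[0])'
```

```text
time: 15.15
eef_pos: [0.5196, -0.0252, 0.124]
orientation: [-3.136, -0.001, -2.131]
ft_force: [3.6, -5.8, 3.3]
width: 0.0162
[-0.89414049 -0.45531775 -0.2440036 ]
1.7 [ 0.076 -0.335  0.132  0.203]
1.8 [ 0.176 -0.811  0.071  0.203]
1.83 [ 0.206 -0.953  0.044  0.204]
1.86 [ 0.236 -1.093  0.012  0.204]
1.9 [ 0.276 -1.279 -0.036  0.204]
```

```bash
python3 -m jog '[[[0,0,0.1,-0.45,0.04,0,0],[0,0,0.18,-0.85,0.03,0,0],[0,0,0.22,-1.15,0,0,0],[0,0,0.22,-1.2,0,0,0],[0,0,0.22,-1.2,0,0,0]]]'; python3 -c '
from h import *
s=state();print(s["moment"])
for q in (1.8,1.83,1.86,1.9): print(q,row("R",q,.122,1)[0])'
```

```text
time: 15.65
eef_pos: [0.5245, -0.0187, 0.124]
orientation: [-3.134, -0.007, -2.352]
ft_force: [-3.6, -19.1, 6.4]
width: 0.0163
[-2.84256953  0.58256387  0.65763366]
1.8 [-0.045  0.031  0.137  0.195]
1.83 [-0.015 -0.113  0.142  0.194]
1.86 [ 0.015 -0.257  0.142  0.193]
1.9 [ 0.055 -0.449  0.135  0.191]
```

```bash
python3 -m jog '[[[0,0,0,-0.15,0.05,0,0],[0,0,0,-0.15,0.05,0,0],[0,0,0,-0.15,0.05,0,0]]]'; python3 -m jog '[[[0,0,0,0,0,0,0.6],[0,0,0,0,0,0,0.6],[0,0,0,0,0,0,0.6],[0,0,0,0,0,0,0.6],[0,0,0,0,0,-2,0.6],[0,0,0,0,0,-5,0.6],[0,0,0,0,0,-10,0.6],[0,0,0,0,0,-14,0.6],[0,0,0,0,0,-14,0.6],[0,0,0,0,0,-14,0.6]]]';  python3 -c '
from h import *
import cv2
from rig import capture
a=capture("top")[:,:,::-1];cv2.imwrite("pics/t4.png",a)
b=capture("scene")[:,:,::-1];cv2.imwrite("pics/s4.png",b)
a=cv2.resize(a[145:265,150:335],None,fx=3.2,fy=3.2,interpolation=2);b=cv2.resize(b[185:305,290:475],None,fx=3.2,fy=3.2,interpolation=2)[:, :592]
n=min(a.shape[1],b.shape[1]);c=np.vstack([a[:,:n],b[:,:n]]);print(c.shape,n);cv2.imwrite("pics/c4.png",cv2.resize(c,None,fx=.78,fy=.78) if c.shape[0]>600 else c)'
```

```text
time: 15.95
eef_pos: [0.5246, -0.0186, 0.1239]
orientation: [-3.133, -0.01, -2.353]
ft_force: [-6.0, -24.4, 7.1]
width: 0.0166
time: 16.95
eef_pos: [0.5257, -0.0117, 0.2637]
orientation: [-3.14, 0.002, -2.348]
ft_force: [0.3, -0.1, -1.5]
width: 0.0514
(768, 592, 3) 592
```

```bash
python3 - <<'E'
import cv2
b=cv2.imread("pics/s4.png")[185:305,305:475];cv2.imwrite("pics/s4c.png",cv2.resize(b,None,fx=4.5,fy=4.5,interpolation=2))
E
```

```text
(no output)
```

View pics/s4c.png

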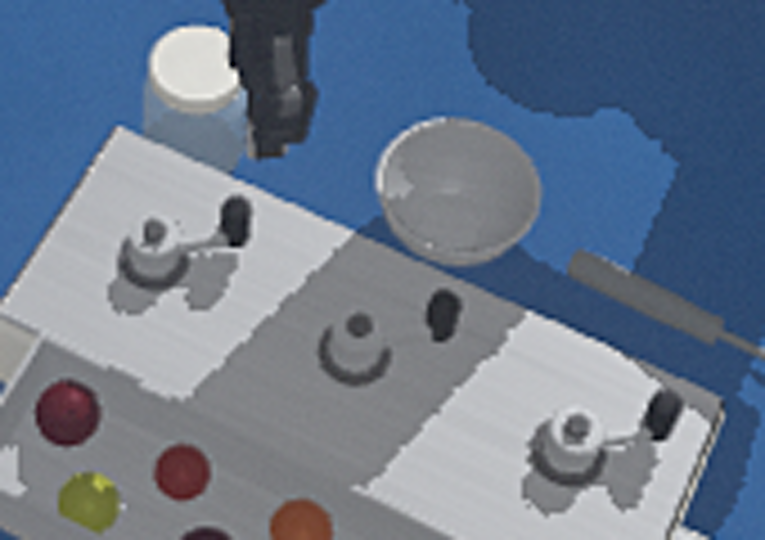

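Posts at right (237,208), middle (446,300) and left (666,400). Bowl and jar sit at the same pixels as at the start.

```bash
python3 - <<'E'
from h import *
S=lambda x,y,z:crop("scene",x,y,4.5,305,185,z)[:2]
for k,h,p in(("L",(577,428),(666,400)),("M",(359,325),(446,300)),("R",(155,231),(237,208))):
    d=S(*p,.138)-S(*h,.128);print(k,np.linalg.norm(d),.9-((np.arctan2(d[1],d[0])-YS)%(2*np.pi)-np.pi), S(*p,.138)-post(k,1.8)[0])
E
```

```text
L 0.04922264274584306 1.7283411979158565 [-0.00150059 -0.00082306]
M 0.049435939683036896 1.759153056432614 [-0.00163221  0.00070521]
R 0.048141122749164315 1.774036499642368 [5.84260108e-05 1.87131234e-04]
```

The left lever reads 1.73 here, and picture reading error is about 0.05. I'll check against the top view.

```bash
python3 - <<'E'
import cv2
a=cv2.imread("pics/t4.png")[160:230,160:320];cv2.imwrite("pics/t4c.png",cv2.resize(a,None,fx=5,fy=5,interpolation=2))
E
```

```text
(no output)
```

View pics/t4c.png

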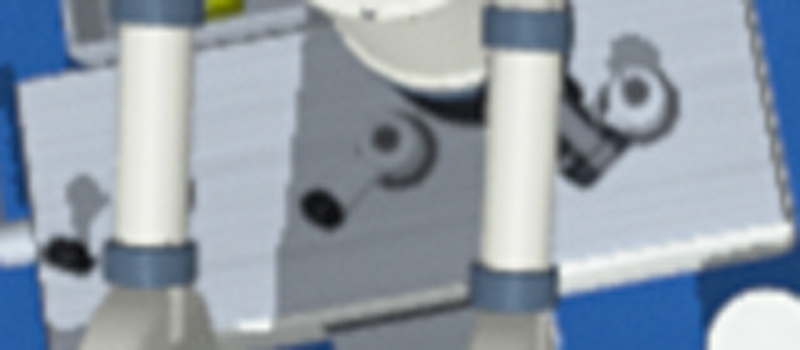

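The two views disagree about the left lever by a few hundredths of a radian. I'll settle it with a gentle re-push: shut fingers, placed behind its post.

```bash
cat >> h.py <<'E'
def go(xyz,yaw):
    s=state();R=Ro.from_euler("xyz",s["orientation"]).as_matrix()
    return np.round(np.r_[s["orientation"][2]-yaw,100*R.T@(np.array(xyz)-s["eef_pos"])],2)
E
python3 -c '
from h import *
p,y=post("L",1.8);t=np.array([np.cos(y),np.sin(y)]);print(p,y,p-.042*t);print(go([*(p-.042*t),.2],-1.9))'
```

```text
[0.48082433 0.23782378] 0.8347963267948968 [0.45262853 0.20669506]
[ -0.45 -10.51  20.47   6.11]
```

```bash
python3 -m jog '[[[0,0,-0.45,-10.5,20.5,6,0],[0,0,-0.45,-10.5,20.5,6,0],[0,0,-0.45,-10.5,20.5,6,0],[0,0,-0.45,-10.5,20.5,6,0],[0,0,-0.45,-10.5,20.5,6,0],[0,0,-0.45,-10.5,20.5,6,0],[0,0,-0.45,-10.5,20.5,6,0],[0,0,-0.45,-10.5,20.5,6,0],[0,0,-0.45,-10.5,20.5,6,0]]]'; python3 -c '
from h import *
p,y=post("L",1.8);t=np.array([np.cos(y),np.sin(y)])
for d in(.042,.03,.024,.02): print(d,go([*(p-d*t),.128],-1.9))
print(state()["joint_positions"])'
```

```text
time: 17.95
eef_pos: [0.4535, 0.2055, 0.2026]
orientation: [-3.141, -0.0, -1.901]
ft_force: [0.2, -0.3, 0.5]
width: 0.0003
0.042 [-0.   -0.08  0.12  7.46]
0.03 [-0.   -1.19 -0.36  7.46]
0.024 [-0.   -1.74 -0.59  7.46]
0.02 [-0.   -2.11 -0.75  7.46]
[ 3.57396980e-01 -1.89286174e-01  1.58622934e+00 -2.92159918e-04
  1.74468183e+00  2.25818193e+00]
```

```bash
python3 -m jog '[[[0,0,0,-0.1,0.1,3,0],[0,0,0,-0.1,0.1,6,0],[0,0,0,-0.1,0.1,7.4,0],[0,0,0,-0.1,0.1,7.4,0],[0,0,0,-0.7,-0.1,7.4,0],[0,0,0,-1.2,-0.35,7.4,0],[0,0,0,-1.5,-0.5,7.4,0],[0,0,0,-1.75,-0.6,7.4,0],[0,0,0,-1.75,-0.6,7.4,0]]]'; python3 -c '
from h import *
p,y=post("L",1.8);t=np.array([np.cos(y),np.sin(y)])
for d in(.024,.02,.016): print(d,go([*(p-d*t),.128],-1.9))
print(t@(p-state()["eef_pos"][:2]))'
```

```text
time: 18.85
eef_pos: [0.464, 0.2204, 0.1301]
orientation: [3.141, -0.003, -1.899]
ft_force: [-7.2, -6.6, 7.2]
width: 0.0
0.024 [ 0.    0.02 -0.08  0.21]
0.02 [ 0.   -0.35 -0.24  0.21]
0.016 [ 0.   -0.72 -0.39  0.21]
0.024147961777347092
```

```bash
python3 -m jog '[[[0,0,0,-0.15,-0.06,0,0],[0,0,0,-0.3,-0.12,0,0],[0,0,0,-0.3,-0.12,0,0],[0,0,0,-0.3,-0.12,0,0]]]'; python3 -c '
from h import *
p,y=post("L",1.8);t=np.array([np.cos(y),np.sin(y)])
print(t@(p-state()["eef_pos"][:2]))'
```

```text
time: 19.25
eef_pos: [0.4644, 0.221, 0.1301]
orientation: [3.139, -0.008, -1.9]
ft_force: [-13.8, -14.1, 11.0]
width: 0.0003
0.023489660605191462
```

The post moved only 0.65 mm for a 3.2 mm command while the force rose to 20 N, so the left lever is hard on its stop. Backing off, rising clear and checking once more.

```bash
python3 -m jog '[[[0,0,0,1,0.4,0,0],[0,0,0,2,0.8,0,0],[0,0,0,2,0.8,-2,0],[0,0,0,2,0.8,-6,0],[0,0,0,2,0.8,-10,0],[0,0,0,2,10,-14,0],[0,0,0,2,10,-14,0],[0,0,0,2,10,-14,0],[0,0,0,2,10,-14,0]]]';  python3 -c '
from h import *
import cv2
from rig import capture
b=capture("scene")[185:305,305:475,::-1];cv2.imwrite("pics/s5.png",cv2.resize(b,None,fx=4.5,fy=4.5,interpolation=2))'
```

```text
time: 20.15
eef_pos: [0.365, 0.2374, 0.2698]
orientation: [-3.139, 0.002, -1.897]
ft_force: [0.8, -0.1, -0.7]
width: 0.0004
```

View pics/s5.png

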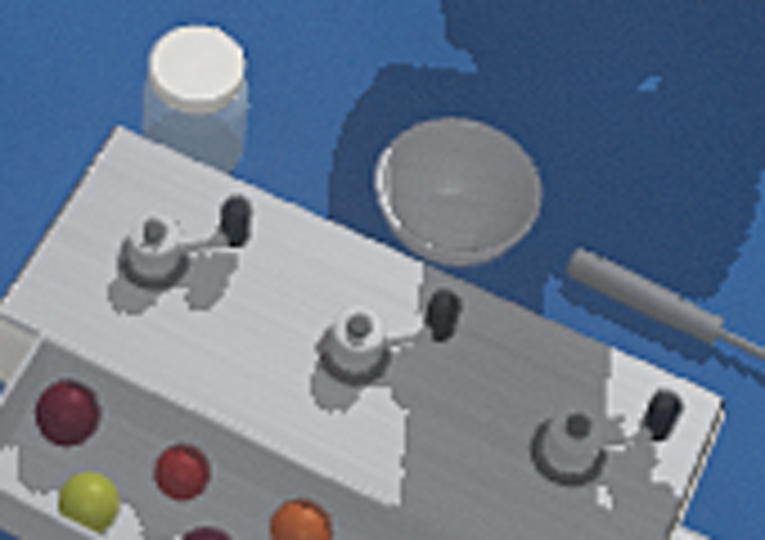

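The left post hasn't moved, still at (666,400). The middle is at (446,300) and the right at (237,208). Bowl and jar are unmoved and the robot is clear.

```bash
python3 -c '
from rig import sign_off
print(sign_off())'
```

```text
the job is handed in; nothing more can be done
None
```

All three clamping levers are tight against their end stops. I tightened the middle one fully first, then the left, then the right, and handed the job in after about 20 s of robot time.

- **End stops:** I gripped each post and swung it clockwise to about 1.80 rad. At that point it stopped moving while the push rose to about 20–25 N, well under the limits.
- **Left lever:** After release the scene camera read 1.73 rad for the left lever, 1.76 for the middle and 1.77 for the right. The top view suggested the left was turned slightly further than the middle. I pushed the left one again with the fingers shut: it gave only 0.65 mm for a 3.2 mm command at about 20 N, so it was already on its stop. I put the low readings down to camera error. I did not push the middle and right levers again after release.
- **Surroundings:** In the last picture the stone bowl and the near jar were where they started, and the arm was clear of everything. The far jar was outside that picture, but the arm never went near it.

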